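# Index and lock the reference-block turntable

## Robot

A 6-joint arm with a two-finger parallel gripper is mounted at the origin on a cart in front of the work surface, level with it; the furniture and walls round the work are solid. World frame = base frame: x ahead of the robot, y to its left, z up, the work surface at z = 0. Lengths are in m, angles in rad, forces in N, time in s.
With the tool pointing down it reaches from about 0.275 to 0.875 m from the base axis. Payload 12.5 kg.
Tool frame: the origin (TCP) lies on the centre line of the jaws, within the pads' length; the fingertips stand r.finger_overhang ahead of it and the grasp point (between the pads) lies 3 mm ahead of it (r.finger_overhang is the distance from the TCP to the fingertips, in m); z points along the fingers, y is the line along which they close (so a half turn about z gives the same grasp; the last joint's range is limited). The gripper opens to 85 mm and grips with 20 to 120 N. Pads are 22 mm wide; open, the fingers measure 114 mm over their backs; the gripper's body (76 mm by 85 mm) begins 54 mm behind the grasp point. The pads swing forward as they close: fully open they stand 13 mm farther back than shut.
Start: joints at [-1.19, 0.351, 1.652, -0, 1.139, -0.085], TCP at [0.247, -0.491, 0.253] pointing down, gripper open.
Joint ranges: [-2.75, 2.75], [-0.79, 2.1], [0.01, 2.65], [-1.57, 4.71], [0.07, 3.14], [-2.87, 2.87]. Speed limits (rad/s): [2.22, 2.22, 2.79, 3.14, 3.14, 3.14].

## Interface

Orientations are given as a unit quaternion [x, y, z, w].
In Python, from cell import r, optics gives the robot as it stands. The module is installed in compiled form; this text tells all that it offers. Calls block until the motion is done:
- r.move_to(position, orientation): joint-space move of the TCP to a pose.
- r.move_linear(position, rot=None, vel=0.15): straight line of the TCP; rot=None keeps the orientation; vel is the mean speed in m/s.
- r.set_joints(angles): joint-space move.
- r.set_gripper(opening, squeeze=None): opening from 0.0 (shut) to 1.0 (fully open); squeeze is the grip in N (None keeps the last); returns when the fingers have stopped.
- r.sleep(seconds).
- r.inverse_kinematics(position, orientation): joint angles nearest the present ones, or None.
- optics.get_image(name): name is "side" or "top"; returns a dict with "pixels" (480x640x3 uint8, red, green, blue), "depth" (480x640 float32, m along the optical axis (not along the pixel's ray), 0 where there is no reading), "fx", "fy", "cx", "cy" (pixels), "D" ([k1, k2, p1, p2, k3] as OpenCV has them; the pictures are not rectified), "camera_from_world" (4x4, takes a point from world to camera coordinates). Camera axes: x right, y down, z forward; pixel columns grow to the right and rows downward; lengths in m; the calibration is good to about 2 mm. A picture is of the moment at which its call begins.
A pose or a line that the arm cannot do raises r.PlanningError and nothing moves.
- r.hand_in(): hands the job in; it is judged then, once.
Readings, each from a call of its own:
- r.current_t(): time.
- r.current_q(): joint angles.
- r.current_qvel(): joint speeds.
- r.current_effort(): joint torques, N m.
- r.current_tool_pos(): TCP position.
- r.current_ee_rot(): TCP orientation.
- r.current_contact_force(): force on the tool from outside, world axes, zero at the start.
- r.current_torque(): the same for the moment, N m.
- r.current_opening(): opening from 0.0 (shut) to 1.0 (fully open).
- r.current_finger_force(): force on a finger pad.
Only numpy, scipy, OpenCV 4.12 (cv2) and the standard library are available. Lean on these libraries where they do the work, as an engineer would, in place of code of your own. Each camera call takes 0.05 s, during which the arm holds its last target. There are 200 camera calls.

## Task

The hardness reference block sits on the turntable of the indexing fixture, which has been left unlocked. Push the turntable round by its upright handle until the slot in its rim faces the locking bar, then push the bar by its upturned end plate fully home through its guide into the slot, so that the turntable is locked. Leave the block in its nest and everything else on the bench where it is.

Things in the scene. Friction and masses are not known exactly. Their poses are not given: they have to be found in the camera images.
- index_fixture: Indexing fixture, fixed to the bench: grey base plate 164 x 164 mm, deck 12 mm up, with a 72 mm wide neck that ends at its y = -168 mm. Origin on the turntable's axis, on the bench; z up. The locking bar slides along its y axis (x = 0) and is pushed towards +y. An aluminium guide block, 50 mm wide, top 36 mm (screws 39 mm) above the bench, spans y = -118 to -82 mm.
- turntable (a joint): Angle (rad) of the steel disc, 140 mm across, top 30 mm above the bench, about the fixture's z axis, counterclockwise seen from above. 0 and 6.283 both mean that the slot faces the bar (towards the fixture's -y). It turns freely either way from -1.2 to 7.5, needs a push of about 2.5 N on the handle and stays where it is left.
- turn_handle (a point): Black upright round handle on the turntable, 20 mm in diameter, from the disc's top (30 mm above the bench) to 76 mm above the bench, 54 mm from the axis, diametrically opposite the slot. This point is on the handle's axis, 60 mm above the bench, and moves with the disc.
- slot_mouth (a point): Middle of the mouth of the disc's only slot, at the rim, 70 mm from the axis, 22 mm above the bench; turns with the disc. The slot is 17.5 mm wide, 24 mm deep, its mouth flared to 23.5 mm. It takes the bar's tapered nose from up to 0.1 rad off line, and the bar then centres the disc. Elsewhere the rim stops the bar.
- lock_bar (a joint): Travel of the steel locking bar (16 x 12 mm, tapered nose) in m: 0 is drawn right back (nose 6 mm clear of the disc's rim), 0.027 is fully home, its end plate against the guide block and its nose 21 mm deep in the slot. No spring; it slides at about 2 N and stays where it is left.
- bar_push (a point): Middle of the outer face of the bar's upturned end plate (34 mm wide, 8 mm thick, top edge 66 mm above the bench), 52 mm above the bench; pushed along the fixture's +y. It lies 153 mm from the turntable's axis when the bar is drawn right back, 126 mm when it is home.
- ref_block_center (a point): Centre of the loose round steel reference block, 64 mm across and 12 mm high, that lies in a ring-shaped nest 4 mm high at the middle of the turntable (block's top 42 mm above the bench) and turns with it.
- loupe: Black loupe, 36 mm across, 32 mm high, standing on the bench beside the bar. A bystander. Origin: centre of its underside.
- specimen: Black mounted specimen, disc of 30 mm, 19 mm high, on the bench on the other side of the bar. A bystander. Origin: centre of its underside.
- hex_key: L-shaped hex key, 87 x 32 x 5 mm, lying next to the base plate. A bystander. Origin: centre of its underside.
- anvil_spot: Dark anvil, 45 mm across, 52 mm high, standing on the bench. A bystander. Origin: centre of its underside.
- marker: Marker pen, 128 mm long, lying on the bench. A bystander. Origin: centre of its underside.
- screwdriver: Screwdriver with a blue handle, 192 mm long, lying on the bench. A bystander. Origin: centre of its underside.
Things that resemble listed ones, but are neither listed nor needed, are in the scene too. Leave any black or purple look-alike of the part that bears ref_block_center alone.

How it is judged:
On the way:
1. the turntable's slot faces the bar while the bar is still clear of it (value of joint lock_bar below 0.0085 m and (value of joint turntable between -0.12 and 0.12 rad or value of joint turntable between 6.163 and 6.403 rad)).
At the end, for the whole second after the job is handed in: The bar is home (travel over 24.5 of 27 mm) in the slot of the turntable, which stands within 0.04 rad of the locked angle and at rest; the reference block lies in its nest (centre within 6 mm of the axis, not raised by 3 mm or more) (value of joint lock_bar above 0.0245 m and (value of joint turntable between -0.04 and 0.04 rad or value of joint turntable between 6.243 and 6.323 rad) and horizontal distance between ref_block_center and index_fixture below 0.006 m and z of ref_block_center in the frame of index_fixture below 0.039 m and velocity of joint turntable between -0.05 and 0.05 rad/s); the robot touches nothing.
It fails at once if the reference block is lifted or pushed out of its nest (z of ref_block_center in the frame of index_fixture above 0.042 m or horizontal distance between ref_block_center and index_fixture above 0.01 m).
It fails at once if something else on the bench is moved by more than 20 mm (distance of any of loupe, specimen, hex_key, anvil_spot, marker, screwdriver from where it was at the start of the episode above 0.02 m).
It also fails if it takes over 48 s, if anything falls off the work surface, if the arm or the gripper's body presses on something with over 40 N, if the wrist force passes 120 N, or if a joint passes its speed limit or range.

## Working session

There is one attempt and no reset: what is moved stays moved. The work goes in short steps, each a Python script; the robot and the scene stay as the last script left them, time stands still between calls to the robot, and variables do not carry over. Pictures are saved under pics/ and viewed, at most 10 in all, crops included, and the job is handed in when it is done.

```bash
mkdir -p pics
python3 - <<'E'
from cell import r,optics
import cv2,numpy as np
for n in("top","side"):
    d=optics.get_image(n);cv2.imwrite(f"pics/{n}0.png",d["pixels"][:,:,::-1]);np.savez(f"{n}0.npz",**d)
    T=d["camera_from_world"];print(n,d["fx"],d["cx"],d["cy"],d["D"],-T[:3,:3].T@T[:3,3],T[:3,:3])
print(r.finger_overhang,r.current_t(),r.current_ee_rot(),r.current_tool_pos())
E
```

```text
top 502.18051726276974 318.9131733470346 237.17518138343445 [0.00429511 0.         0.         0.         0.        ] [ 0.41279983 -0.04443903  1.2060098 ] [[-0.02745021 -0.99959576 -0.00740329]
 [-0.99440027  0.02806212 -0.10188538]
 [ 0.10205194  0.00456506 -0.9947686 ]]
side 479.2026910956677 322.1735444406918 243.23457238540863 [-0.11895613  0.          0.          0.          0.        ] [0.20089489 0.59379162 0.71670925] [[-0.89635225 -0.44323471  0.0097791 ]
 [-0.29855293  0.58716248 -0.7524004 ]
 [ 0.32774806 -0.67733537 -0.65863344]]
0.022 0.1 [ 9.73004647e-01  2.30784891e-01 -7.29028561e-05 -5.34040843e-04] [ 0.24693909 -0.49112868  0.25281959]
```

View pics/top0.png

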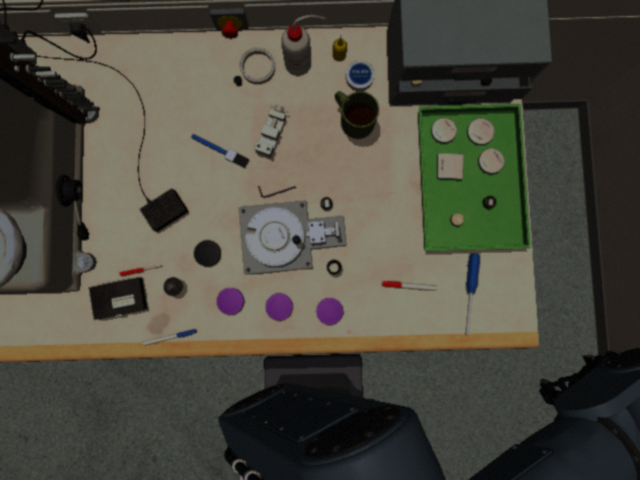

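View pics/side0.png

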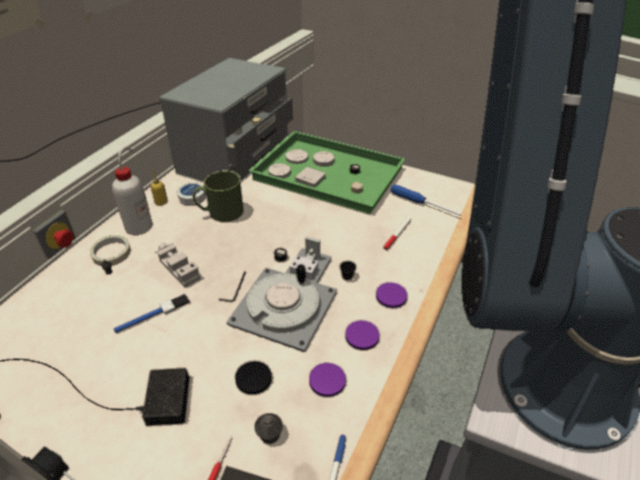

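The top view shows the base plate at about (276,238), the bar and end plate to its right (about 340,232), and the black handle at about (297,241), so the slot is on the far side from the bar. In the side view the handle is at (301,273), with the slot at lower left. I'll enlarge the fixture and measure it.

```bash
cat > h.py <<'E'
import numpy as np,cv2
def ray(d,uv):
    K=np.array([[d["fx"],0,d["cx"]],[0,d["fy"],d["cy"]],[0,0,1]])
    p=cv2.undistortPoints(np.array(uv,float).reshape(-1,1,2),K,np.array(d["D"]))[:,0]
    T=np.array(d["camera_from_world"]);R=T[:3,:3]
    return -R.T@T[:3,3],np.c_[p,np.ones(len(p))]@R
def onplane(d,uv,z):
    c,v=ray(d,uv);return c+v*((z-c[2])/v[:,2])[:,None]
def proj(d,P):
    T=np.array(d["camera_from_world"]);K=np.array([[d["fx"],0,d["cx"]],[0,d["fy"],d["cy"]],[0,0,1]])
    return cv2.projectPoints(np.array(P,float).reshape(-1,1,3),cv2.Rodrigues(T[:3,:3])[0],T[:3,3],K,np.array(d["D"]))[0][:,0]
E
python3 - <<'E'
import cv2,numpy as np
a=cv2.imread("pics/top0.png")[190:290,225:358]
cv2.imwrite("pics/topc.png",cv2.resize(a,None,fx=6,fy=6,interpolation=cv2.INTER_CUBIC))
a=cv2.imread("pics/side0.png")[225:350,220:370]
cv2.imwrite("pics/sidec.png",cv2.resize(a,None,fx=4.8,fy=4.8,interpolation=cv2.INTER_CUBIC))
E
```

```text
(no output)
```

View pics/topc.png

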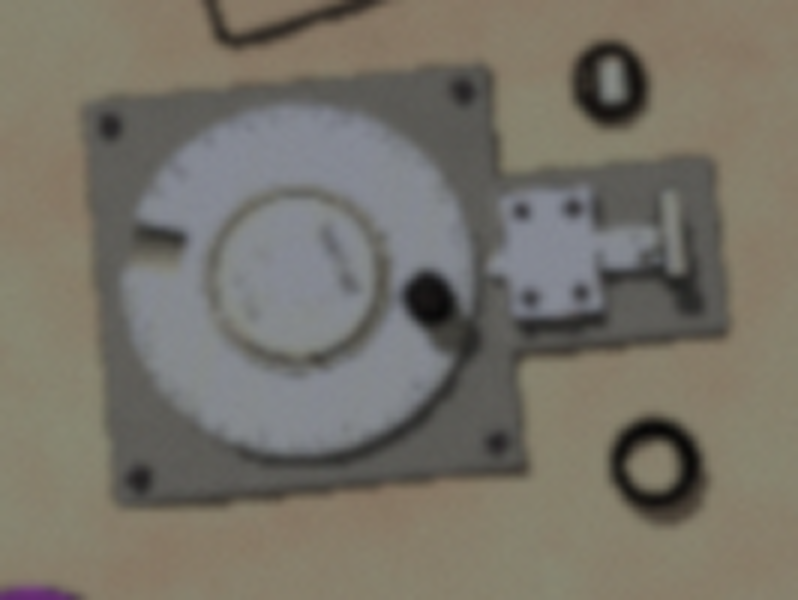

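View pics/sidec.png

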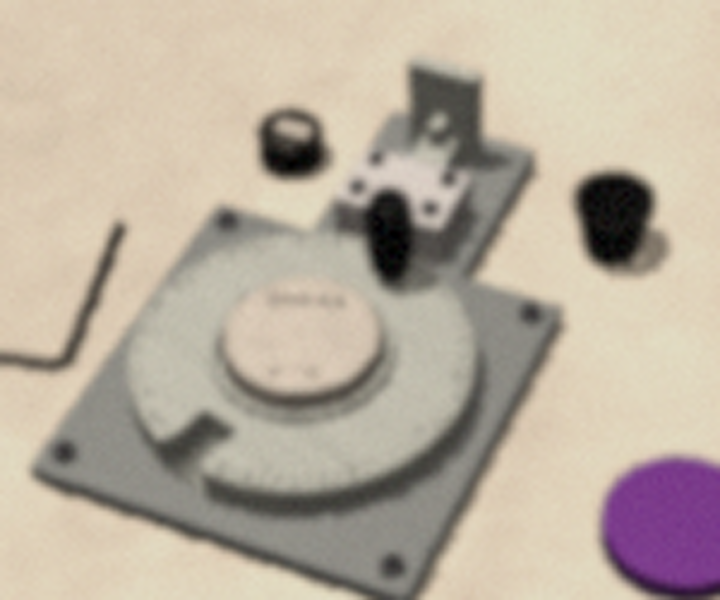

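The top crop shows base screws at (110,126), (463,92), (498,441) and (140,480), the handle top at (430,295) and the slot mouth at about (138,247). The loupe and specimen are on either side of the bar, at (655,463) and (610,82). I'll measure these in world coordinates and check with the side view.

Run:
```python
import numpy as np
from h import *
t=dict(np.load("top0.npz"));s=dict(np.load("side0.npz"))
T=lambda L,z:onplane(t,[((x+.5)/6-.5+225,(y+.5)/6-.5+190) for x,y in L],z)
S=lambda L,z:onplane(s,[((x+.5)/4.8-.5+220,(y+.5)/4.8-.5+225) for x,y in L],z)
np.set_printoptions(precision=4,suppress=True)
def fix(sc):
    c=sc.mean(0)
    # order: (-bar,+x side),( bar,..),(bar,..),(-bar..) ; fixture -y toward bar
    d=(sc[1]+sc[2]-sc[0]-sc[3])[:2];d/=np.linalg.norm(d);print("c",c,"bar dir",d,np.degrees(np.arctan2(d[1],d[0])), np.linalg.norm(sc[1]-sc[0]),np.linalg.norm(sc[2]-sc[1]));return c,d
fix(T([(110,126),(463,92),(498,441),(140,480)],.012))
fix(T([(85,103),(487,65),(525,468),(118,503)],.012))
fix(S([(65,452),(228,220),(531,313),(393,566)],.012))
print("block",T([(297,275)],.042),S([(301,335)],.042))
print("handle top",T([(428,293)],.076),S([(390,202)],.076))
print("slot mouth",T([(138,247)],.03),S([(182,455)],.03))
print("plate top",T([(674,190),(674,275)],.066),S([(412,66),(481,78)],.066))
print("loupe",T([(655,463)],.032),"spec",T([(610,80)],.019))
```

```text
c [0.539  0.0659 0.012 ] bar dir [ 0.0745 -0.9972] -85.72584834377797 0.14217494651667575 0.1407142193895288
c [0.5391 0.0655 0.012 ] bar dir [ 0.0623 -0.9981] -86.42871051463818 0.16202298698947318 0.16236800932672119
c [0.54   0.0651 0.012 ] bar dir [ 0.0722 -0.9974] -85.86166853642676 0.1422551288848685 0.1424304001776947
block [[0.5393 0.0653 0.042 ]] [[0.5388 0.0672 0.042 ]]
handle top [[0.5274 0.0128 0.076 ]] [[0.5259 0.0148 0.076 ]]
slot mouth [[0.5534 0.1288 0.03  ]] [[0.5544 0.1331 0.03  ]]
plate top [[ 0.5652 -0.0814  0.066 ]
 [ 0.5326 -0.0804  0.066 ]] [[ 0.5627 -0.0734  0.066 ]
 [ 0.5324 -0.0799  0.066 ]]
loupe [[ 0.4629 -0.0718  0.032 ]] spec [[ 0.6164 -0.0588  0.019 ]]
```

Both views agree: axis at (0.539, 0.066), bar direction −85.8°, handle at −103.7° with a radius of about 54 mm. The turntable is therefore near +2.84 rad. I'll cage the handle between the jaws and sweep it clockwise, past the robot side, to 94.2°.

```bash
cat >> h.py <<'E'
C=np.array([.5393,.0658]);BAR=np.radians(-85.8)
def q(a): a=np.radians(a);return [np.cos(a/2),np.sin(a/2),0,0]
def P(phi,z,rad=.054): p=np.radians(phi);return [C[0]+rad*np.cos(p),C[1]+rad*np.sin(p),z]
E
python3 - <<'E'
from cell import r
from h import *
phis=np.linspace(256.3,94.2,19);al=np.linspace(240,94.2,19)
for i in(0,9,18): print(r.inverse_kinematics(P(phis[i],.068),q(al[i])))
r.set_gripper(.5,20)
r.move_to(P(phis[0],.16),q(al[0])); print(r.current_t(),r.current_q())
r.move_linear(P(phis[0],.068)); print(r.current_contact_force(),r.current_opening())
for p,a in zip(phis[1:],al[1:]):
    r.move_linear(P(p,.068),q(a),vel=.05)
    f=np.linalg.norm(r.current_contact_force())
    if f>25: print("stop",p,r.current_contact_force());break
print(r.current_t(),r.current_contact_force(),r.current_tool_pos())
E
```

```text
[-6.30798110e-02  5.78331341e-01  1.84278021e+00 -4.44089210e-16
  7.20481101e-01 -2.68107369e+00]
[ 4.88116675e-02  5.32180503e-01  1.93640397e+00 -4.44089210e-16
  6.73008182e-01 -1.29683719e+00]
[ 1.35025636e-01  6.06928562e-01  1.78464148e+00 -4.44089210e-16
  7.50022607e-01  6.17218076e-02]
2.8083 [-6.39252744e-02  4.28154392e-01  1.79784793e+00 -9.56877895e-05
  9.15430075e-01 -2.68047213e+00]
[ 0.41717794 -0.13773285  0.2846298 ] 0.5016726983257065
9.275 [-0.60121614 -0.19618141 -0.59368773] [0.53515374 0.11952451 0.06797765]
```

Run:
```python
from cell import r,optics
from h import *
r.set_gripper(.0,20); print(r.current_opening(),r.current_finger_force(),r.current_contact_force())
r.set_gripper(.5); r.move_linear(P(94.2,.2))
r.set_gripper(0)
r.move_to([.40,-.22,.3],q(94.2))
print(r.current_t())
for n in("top","side"):
    d=optics.get_image(n);np.savez(f"{n}1.npz",**d)
    im=d["pixels"][:,:,::-1]
    if n=="top": a=cv2.resize(im[190:290,225:358],(798,600),interpolation=cv2.INTER_CUBIC)
    else: a=cv2.resize(im[225:350,220:370],(720,600),interpolation=cv2.INTER_CUBIC)
    cv2.imwrite(f"pics/{n}1.png",a)
```

```text
0.22662265182331287 20.26900291442871 [-4.08145123  1.57023586  1.0321134 ]
12.8833
```

View pics/top1.png

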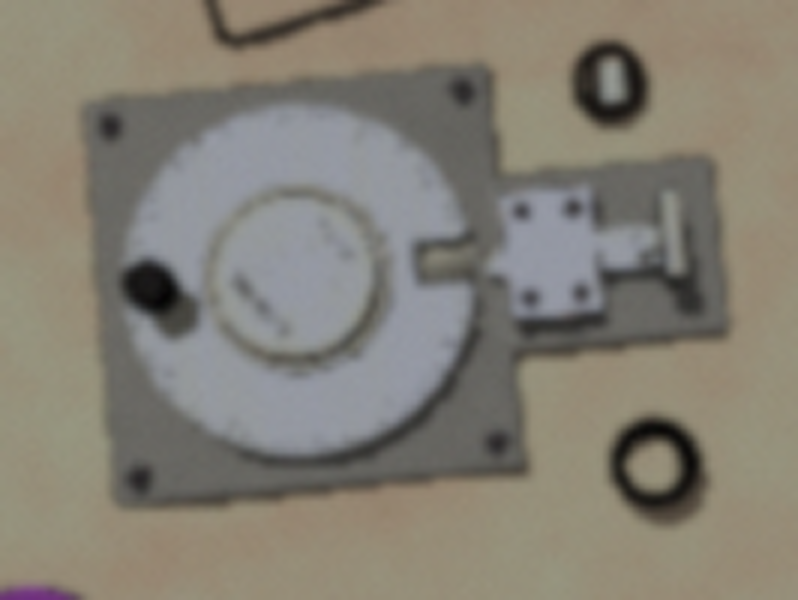

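View pics/side1.png

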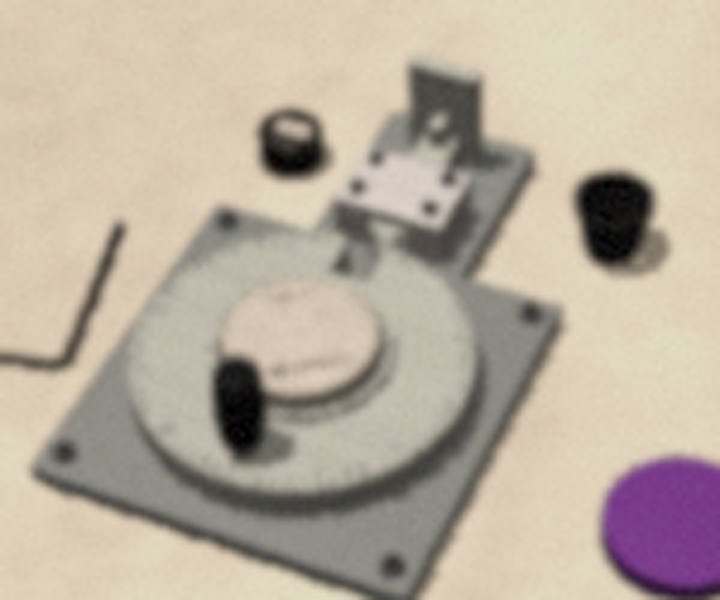

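In the top crop the slot (447,262) now points straight at the bar nose (490,262). The block is still in its nest, and the loupe and specimen haven't moved. Next I push the bar with shut fingers, watching the force.

Run:
```python
from cell import r,optics
from h import *
B=-85.8
r.move_to(P(B,.16,.195),q(94.2)); r.move_linear(P(B,.064,.195),vel=.12)
f0=np.array(r.current_contact_force())
u=np.array([np.cos(BAR),np.sin(BAR),0])
r.move_linear(P(B,.064,.170),vel=.06)
for rad in np.arange(.168,.1275,-.002):
    r.move_linear(P(B,.064,rad),vel=.03)
    f=(np.array(r.current_contact_force())-f0)
    print(round(rad,4),round(f@u,1),end=" | ")
    if f@u>18: break
tp=np.array(r.current_tool_pos());print((tp[:2]-C)@u[:2],f,r.current_t())
r.move_linear(P(B,.064,.18),vel=.08); r.move_linear(P(B,.2,.195))
r.move_to([.40,-.22,.3],q(94.2))
d=optics.get_image("top");cv2.imwrite("pics/top2.png",cv2.resize(d["pixels"][190:290,225:358,::-1],(798,600),interpolation=cv2.INTER_CUBIC))
print(r.current_t())
```

```text
0.168 -0.2 | 0.166 -0.9 | 0.164 0.1 | 0.162 0.1 | 0.16 0.5 | 0.158 -0.6 | 0.156 -0.3 | 0.154 -0.2 | 0.152 0.5 | 0.15 -0.3 | 0.148 -0.3 | 0.146 0.0 | 0.144 -0.2 | 0.142 1.3 | 0.14 -0.6 | 0.138 0.9 | 0.136 8.5 | 0.134 22.8 | 0.13655095745088505 [ -0.96376562 -22.96466378  -0.98148467] 19.9083
22.575
```

View pics/top2.png

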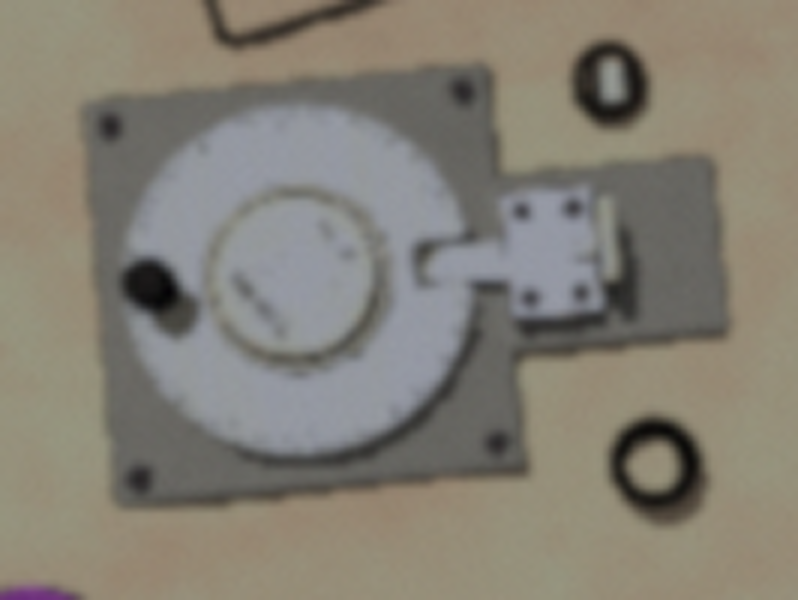

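The bar is in the slot, with its nose at about (430,265) in the crop. Its end plate is against the guide at about (608,238), the hard stop came where expected, and the block and bystanders are in place. Handing in.

```bash
python3 -c "
from cell import r
print(r.hand_in(),r.current_t())"
```

```text
the job is handed in; nothing more can be done
the job is handed in; nothing more can be done
```

The turntable is turned to its slot and the bar pushed fully home to its stop; the last picture shows the block in its nest and the loupe and specimen unmoved, and I handed the job in at about 23 s with no verdict returned.

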